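Tip a disc blank out of its nest and close the vise on it

ROBOT

A 7-joint arm with a two-finger parallel gripper is mounted at the origin on the work surface. World frame = base frame: x ahead of the robot, y to its left, z up, the work surface at z = 0. Lengths are in m, angles in rad, forces in N, time in s.
With the tool pointing down it reaches from about 0.425 to 1.025 m from the base axis. Payload 3.6 kg.
Tool frame: the origin (TCP) lies midway between the tips of the shut fingers; the grasp point (between the pads) lies 19 mm behind it; z points along the fingers, y is the line along which they close (so a half turn about z gives the same grasp; the last joint's range is limited). The gripper opens to 85 mm and grips with 20 to 120 N. Pads are 22 mm wide; open, the fingers measure 114 mm over their backs; the gripper's body (76 mm by 85 mm) begins 54 mm behind the grasp point. The pads swing forward as they close: fully open they stand 13 mm farther back than shut.
Start: joints at [1.238, 0.591, 0.048, 1.609, -0.033, 0.943, -0.034], TCP at [0.171, -0.704, 0.231] pointing down, gripper open.
Joint ranges: [-2.69, 2.69], [-0.47, 2.24], [-1.27, 1.36], [0.19, 2.51], [-1.53, 4.68], [0.08, 2.07], [-3.09, 3.09]. Speed limits (rad/s): [2.57, 2.57, 3.14, 3.14, 3.14, 3.14, 3.14].

INTERFACE

Orientations are given as a unit quaternion [w, x, y, z].
In Python, from plant import sense, grab_frame, calibration, finish_job, recognise, trace, spot_point gives the robot as it stands.
- The arm moves only by the shell command python3 -m handwheel 'ROWS'. ROWS is a JSON object of lists of equal length, an entry for each row: "jaw": the opening, from 0 (shut) to 1 (fully open); "xyz": the shift along the world's x, y, z in m, a list of three; "spin": the turn about the world's z in rad. In form: {"jaw": [jaw, ...], "xyz": [[tx, ty, tz], ...], "spin": [spin, ...]}. A call has 1 to 5 rows; each row is the pose to reach, as a shift and turn from the pose commanded when the call began; what a row does not reach only later rows make up. A row lasts 1/8 s, in which the tool goes at most 62.5 mm and 10.7 degrees, less where a joint would pass 70% of its speed; a pose out of reach is approached as far as the arm can. A call with a gripper value outside its range is refused whole. The fingers move at their own pace and stop on an object; the grip force is fixed at half the most. Time passes only in rows, so rows that repeat a pose let the fingers close. It gives the time, the measured TCP pose, the force, the opening and the grip force at its end, in the units of the state.
- sense(): the state, without advancing time (a new reading comes with each control period).
- grab_frame(name): name is "scene" or "top"; returns the picture (384x512x3 uint8, red, green, blue); there is no depth.
- calibration(name): a dict with "fx", "fy", "cx", "cy" (pixels), "k1" (the pictures are not rectified: a ray, as slopes to the right and down, at radius r is drawn at 1 + k1 r^2 times it, then the intrinsics apply), "R" (3x3) and "t" (3): a world point X has camera coordinates R X + t. Camera axes: x right, y down, z forward; pixel columns grow to the right and rows downward; lengths in m; the calibration is good to about 2 mm. A picture is of the moment at which its call begins. calibration takes no time and is no camera call.
- finish_job(): hands the job in; it is judged then, once.
Trained networks look in the newest picture that a camera, given by its name, has taken for a name from the list of things; names that differ only in an ending like _2 or _b are one class to them, and where a whole thing is asked for, a point or a joint stands for the part that bears it (a point fixed in the world has none). Each returns a list of dicts, best first, with "score" (0 to 1); they miss things now and then, are a little off and sometimes report something else, mostly with a low value. They report only what shows in the picture. A call takes as long as a camera call.
- recognise(camera, label): "box" ([centre column, centre row, width, height] in pixels, round what is visible of it).
- trace(camera, label): "region" (384x512 bool, what is visible of it) and "box" ([centre column, centre row, width, height] in pixels, round what is visible of it).
- spot_point(camera, label): "position" ([column, row] in pixels: a listed point, or the origin of a listed thing).
The state is a dict: "time": time; "joints": joint angles; "qvel": joint speeds; "tau": joint torques, N m; "eef_pos": TCP position; "eef_rot": TCP orientation; "ft_force": force on the tool from outside, world axes, zero at the start; "torque": the same for the moment, N m; "finger_gap": finger opening in m; "grip_force": force on a finger pad.
Only numpy, scipy, OpenCV 4.12 (cv2) and the standard library are available. Lean on these libraries where they do the work, as an engineer would, in place of code of your own. Each camera call takes 0.05 s, during which the arm holds its last target. There are 200 camera calls.

TASK

Get the silver disc ready for filing: press down on its edge on the red-marked side of its nest, where it hangs over a pit, so that it tips and its other edge stands up where you can grip it. Stand it on edge on the brass cradle between the open jaws of the blue vise, parallel to the jaws, let go, and push the sliding jaw shut until both jaws bear on the disc. Leave the copper disc lying flat in its nest and do not shift the other tools.

Things in the scene. Friction and masses are not known exactly. Their poses are not given: they have to be found in the camera images.
- silver_disc: bare aluminium disc blank, 78 mm diameter, 8 mm thick, about 0.11 kg; origin at its centre, z is its axis (normal to the flat faces). It starts lying flat in nest_a, its upper face flush with the block's top
- copper_disc: copper-coloured disc of the same size lying flat in nest_b; origin at its centre, z its axis. Leave it alone
- nest_a: plywood block fixed to the bench, 122 (x) by 116 (y) by 52 mm high, with a round pocket 88 mm in diameter about its middle; origin at the centre of its underside, z up. The -x part of the disc lies on two rails 44 mm above the bench, with a finger channel 36 mm wide between them, its floor 26 mm above the bench; the +x part hangs over a pit; a red bar on the top marks the +x side (seen from the robot, roughly the left)
- nest_a_edge (a point): tipping edge of nest_a: the end of the rails, 5 mm to the nest's +x side of the pocket's centre, 44 mm above the bench. From here a 70 mm wide ramp falls at 55 degrees towards nest +x, to the pit's rubber floor 6 mm above the bench. A disc tipped onto the ramp stays there, tilted about 55 degrees, its nest -x edge standing about 25 mm above the rails, free to be pinched on its two flat faces
- nest_a_press (a point): where to press the flush silver disc: on its upper face 26 mm to the nest's +x side of the pocket's centre, 52 mm above the bench. A few newtons straight down tip it; after some 15 to 22 mm it slides down the ramp by itself and stays tipped. Beside this point the pocket wall is 18 mm farther along +x
- nest_b: identical fixed nest, red mark and all, that holds the copper disc; same origin and axes
- vise: blue bench vise fixed to the bench, about 190 mm long (x), 116 mm wide (y), 71 mm high; origin on the bench below the middle of the open gap between its jaws; x points from the sliding jaw to the fixed jaw, z up. Fixed jaw face at x = +17 mm, sliding jaw face at x = -17 mm when joint jaw is 0; jaw tops 70 mm above the bench, jaws 112 mm wide. The base's flat upper face, 20 mm above the bench, reaches back to x = -100 mm
- vise_seat (a point): the middle of the brass cradle between the jaws, 27 mm above the bench; axes as the vise. The cradle is two bars along x whose inner corners, 27 mm high, lie at y = -17 and +17 mm; a disc on edge rests on both corners, its centre 35 mm above this point and its lowest point 4 mm below it
- fixed_face (a point): middle of the upper edge of the fixed jaw's face, 70 mm above the bench
- jaw (a joint): travel of the sliding jaw in m: 0 is fully open (34 mm gap), it grows as the jaw moves towards the fixed jaw (vise +x); gap = 34 mm minus this, so about 0.026 when shut on the disc. It starts at 0 to 0.005. Moves against about 4 N of friction and stays where it is left
- jaw_push (a point): middle of the red push plate on the back (-x) of the sliding jaw, 55 mm above the bench, moving with the jaw; push it here towards vise +x. The plate is 50 mm wide and 34 mm high
- file: hand file with wooden handle, 245 mm long, 18 mm high, lying roughly along x; a bystander, leave it where it is
- screwdriver: screwdriver with yellow handle, 190 mm, lying roughly along x; a bystander, leave it where it is
- sanding_block: cork block 70 x 110 x 35 mm; a bystander, leave it where it is
- mallet: hammer with wooden handle, 260 mm, lying roughly along y; a bystander, leave it where it is
- offcut: wood offcut 55 x 150 x 22 mm; a bystander, leave it where it is
- oil_can: upright can, 64 mm diameter, 120 mm high; a bystander, leave it where it is
- pot: green plastic cup, 80 mm diameter, 90 mm high; a bystander, leave it where it is

How it is judged:
On the way, in this order (a step that is already met when the one before it is completed fails the run):
1. the silver disc is tipped up in its nest, leaning on the ramp (angle between silver_disc's own z axis and vertical between 0.6 and 1.3 rad and horizontal distance between silver_disc and nest_a below 0.03 m and height (world z) of silver_disc below 0.06 m), for 0.2 s.
2. the silver disc stands on the cradle between the open jaws (y of silver_disc in the frame of vise_seat between -0.012 and 0.012 m and z of silver_disc in the frame of vise_seat between 0.029 and 0.042 m and x of silver_disc in the frame of vise_seat between -0.017 and 0.017 m and value of joint jaw below 0.012 m and angle between the z axis of silver_disc and the x axis of vise, either way round below 0.65 rad), for 0.2 s.
At the end, for the whole second after the job is handed in: the silver disc stands on edge on the cradle within 12 mm of its middle, its axis within 0.12 rad of level, at rest and let go; the sliding jaw is shut on it (joint jaw above 0.0225 m) and at rest; the copper disc still lies flat in nest_b (within 12 mm of the pocket's centre) (y of silver_disc in the frame of vise_seat between -0.012 and 0.012 m and z of silver_disc in the frame of vise_seat between 0.029 and 0.042 m and x of silver_disc in the frame of vise_seat between -0.017 and 0.017 m and angle between silver_disc's own z axis and vertical between 1.45 and 1.69 rad and value of joint jaw above 0.0225 m and linear speed of silver_disc below 0.01 m/s and angular speed of silver_disc below 0.1 rad/s and velocity of joint jaw below 0.005 m/s and horizontal distance between copper_disc and nest_b below 0.012 m and angle between copper_disc's own z axis and vertical below 0.1 rad); the robot touches nothing.
It fails at once if the copper disc is tipped out of place (angle between copper_disc's own z axis and vertical above 0.3 rad or distance of copper_disc from where it was at the start of the episode above 0.02 m).
It fails at once if a bystander is shifted by more than 30 mm (distance of any of file, screwdriver, sanding_block, mallet, offcut, oil_can, pot from where it was at the start of the episode above 0.03 m).
It also fails if it takes over 72 s, if anything falls off the work surface, if the arm or the gripper's body presses on something with over 40 N, if the wrist force passes 120 N, or if a joint passes its speed limit or range.

## Working session

There is one attempt and no reset: what is moved stays moved. The work goes in short steps, Python scripts to look and compute and a shell command to move; the robot and the scene stay as the last step left them, time stands still between calls to the robot, and variables do not carry over. Pictures are saved under pics/ and viewed, at most 13 in all, crops included, and the job is handed in when it is done.

```bash
mkdir -p pics; ls; cat > h.py <<'E'
import numpy as np, cv2
from plant import *
def ray(cam,px):
    c=calibration(cam);K=np.array([[c["fx"],0,c["cx"]],[0,c["fy"],c["cy"]],[0,0,1.]])
    u=cv2.undistortPoints(np.array([[px]],float),K,np.array([c["k1"],0,0,0.]))[0,0]
    R=np.array(c["R"]);t=np.array(c["t"])
    return -R.T@t, R.T@np.array([u[0],u[1],1])
def at(cam,px,z):
    o,d=ray(cam,px); return o+d*(z-o[2])/d[2]
def proj(cam,X):
    c=calibration(cam);p=np.array(c["R"])@X+np.array(c["t"]);s=p[:2]/p[2];s=s*(1+c["k1"]*(s@s))
    return np.array([c["fx"]*s[0]+c["cx"],c["fy"]*s[1]+c["cy"]])
def snap(cam,name):
    im=grab_frame(cam);cv2.imwrite(f"pics/{name}.png",im[:,:,::-1]);return im
E
python3 - <<'E'
from h import *
Z=dict(silver_disc=.048,copper_disc=.048,nest_a=0,nest_a_edge=.044,nest_a_press=.052,vise=0,vise_seat=.027,fixed_face=.07,jaw_push=.055)
for cam in("top","scene"):
    snap(cam,cam+"0"); print(cam,-np.array(calibration(cam)["R"]).T@np.array(calibration(cam)["t"]))
    for n,z in Z.items():
        for d in spot_point(cam,n)[:2]: print(n,round(d["score"],2),np.round(d["position"],1),at(cam,d["position"],z).round(4))
s=sense();print(s["eef_pos"],s["eef_rot"],s["time"])
E
cd pics; python3 -c "
import cv2
for n in('top0','scene0'):
    i=cv2.imread(n+'.png');cv2.imwrite(n+'b.png',cv2.resize(i,(800,600)))"
```

```text
pics
top [0.38068419 0.02637113 1.52816842]
silver_disc 0.82 [351.3 208.7] [ 0.5865 -0.2498  0.048 ]
copper_disc 0.59 [271.1 223.8] [ 0.5389 -0.0079  0.048 ]
nest_a 0.81 [350.5 215.5] [ 0.5718 -0.2559  0.    ]
nest_a 0.72 [273.5 229.7] [ 0.5258 -0.0165  0.    ]
nest_a_press 0.59 [340.4 211.4] [ 0.5775 -0.2157  0.052 ]
vise 0.58 [190.4 222.1] [0.5463 0.2402 0.    ]
vise 0.39 [350.2 212. ] [ 0.5828 -0.2551  0.    ]
vise_seat 0.72 [188.9 223.1] [0.5403 0.241  0.027 ]
fixed_face 0.71 [181.6 215.1] [0.5592 0.2573 0.07  ]
jaw_push 0.72 [183.1 238.3] [0.4917 0.253  0.055 ]
scene [1.57622269 0.19352821 0.76028551]
silver_disc 0.52 [182.5 188.4] [ 0.5848 -0.2498  0.048 ]
silver_disc 0.18 [328.3 184.6] [0.4737 0.2562 0.048 ]
copper_disc 0.76 [249.7 187. ] [ 0.5361 -0.0173  0.048 ]
copper_disc 0.26 [325.9 209.2] [0.6211 0.2505 0.048 ]
nest_a 0.92 [183.1 196. ] [ 0.565  -0.2606  0.    ]
nest_a 0.91 [251.4 199.4] [ 0.5435 -0.0103  0.    ]
nest_a_edge 0.79 [183.4 186.7] [ 0.5683 -0.2528  0.044 ]
nest_a_press 0.83 [187.9 185.1] [ 0.5671 -0.2353  0.052 ]
vise 0.65 [325.7 208.6] [0.5534 0.2536 0.    ]
vise 0.37 [182.  187.3] [ 0.5112 -0.284   0.    ]
vise_seat 0.78 [323.  196.6] [0.5213 0.2408 0.027 ]
vise_seat 0.6 [327.  191.2] [0.4852 0.254  0.027 ]
fixed_face 0.91 [323.5 194.5] [0.5707 0.2394 0.07  ]
jaw_push 0.86 [328.  186.8] [0.4988 0.2547 0.055 ]
[ 0.17147813 -0.70443287  0.23131015] [ 9.33546746e-06  9.92881039e-01  1.19110209e-01 -1.27382887e-05] 1.0
```

View pics/top0b.png

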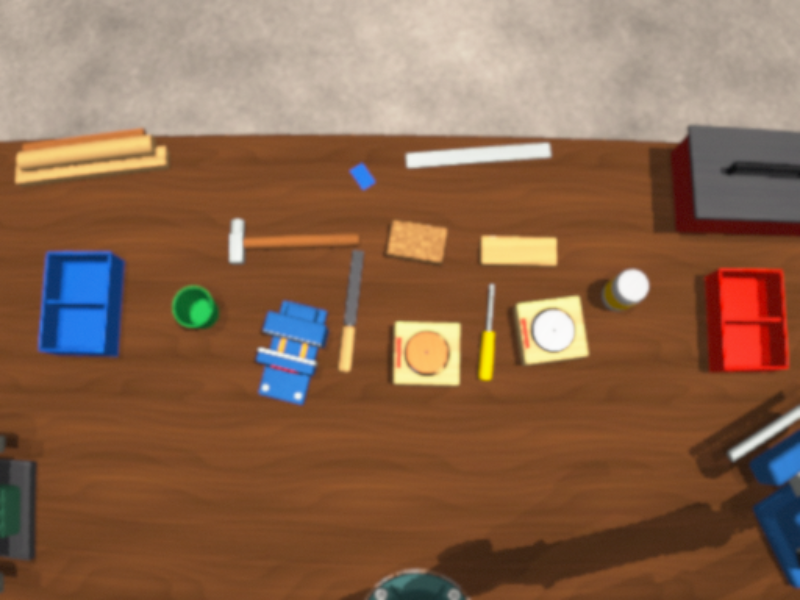

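View pics/scene0b.png

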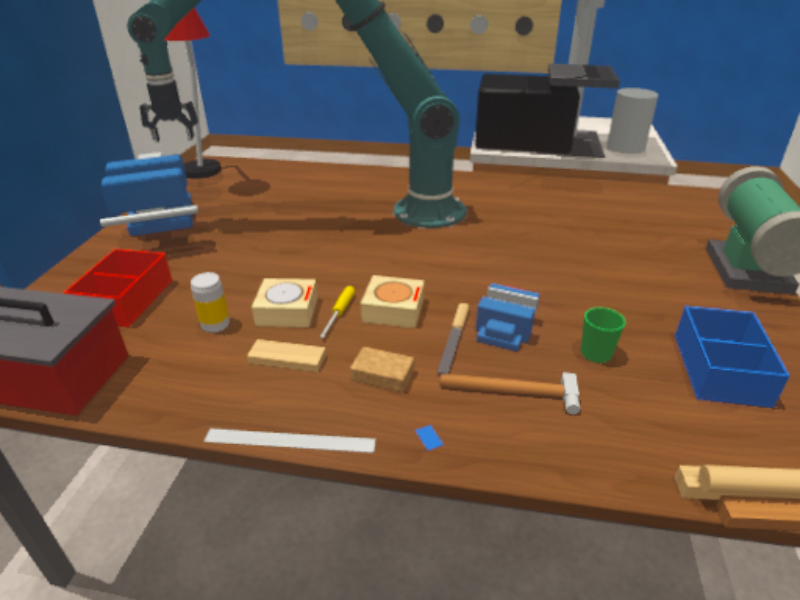

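The silver nest is at (551,329) in the 800-px top view, with its red bar to the left (world +y). The copper nest is at (427,352). The vise is at (290,350), with its fixed jaw up the picture (+x) and turned slightly. Next I'll get exact angles by segmentation and zoomed crops.

```bash
python3 - <<'E'
from h import *
im=cv2.imread("pics/top0.png")
a=cv2.resize(im[180:242,322:382],(400,413),interpolation=cv2.INTER_CUBIC)
b=cv2.resize(im[185:265,158:218],(310,413),interpolation=cv2.INTER_CUBIC)
cv2.imwrite("pics/crop.png",np.hstack([a,b]))
hsv=cv2.cvtColor(im,cv2.COLOR_BGR2HSV)
def blob(m,x0,y0,x1,y1):
    k=np.zeros_like(m);k[y0:y1,x0:x1]=m[y0:y1,x0:x1];n,l,s,c=cv2.connectedComponentsWithStats(k);i=1+np.argmax(s[1:,4]);return (l==i).astype(np.uint8),c[i],s[i]
w=cv2.inRange(hsv,(0,0,120),(180,40,255))
m,c,s=blob(w,330,185,380,240);print("disc",c,s,at("top",c,.052))
r=cv2.inRange(hsv,(0,130,120),(8,255,255))|cv2.inRange(hsv,(172,130,120),(180,255,255))
m,c,s=blob(r,322,185,350,240);print("bar",c,s,at("top",c,.052))
y=cv2.inRange(hsv,(10,40,170),(35,160,255))
m,c,s=blob(y,322,180,385,242)
cn=max(cv2.findContours(m,0,2)[0],key=cv2.contourArea);R=cv2.minAreaRect(cn);print("rect",R)
P=np.array([at("top",p,.052)[:2] for p in cv2.boxPoints(R)]);print(P.round(4),P.mean(0))
E
python3 - <<'E'
from h import *
for cam in("top",):
  for n in("vise","jaw_push","nest_a"):
    for d in trace(cam,n)[:2]:
        m=d["region"].astype(np.uint8); R=cv2.minAreaRect(np.argwhere(m)[:,::-1].astype(np.float32)); print(n,round(d["score"],2),d["box"],R)
E
```

```text
disc [353.49554367 211.07130125] [341 198  26  27 561] [ 0.57877413 -0.25564453  0.052     ]
bar [335.76923077 212.88461538] [334 205   4  17  26] [ 0.5728771  -0.20162352  0.052     ]
rect ((353.3699645996094, 210.58999633789062), (40.022247314453125, 41.8607292175293), 81.8698959350586)
[[ 0.6309 -0.1843]
 [ 0.6505 -0.3121]
 [ 0.5296 -0.3265]
 [ 0.5113 -0.2   ]] [ 0.5805779  -0.25573774]
vise 0.89 [188.9, 225.8, 44.1, 64.0] ((186.02459716796875, 224.77047729492188), (42.200496673583984, 63.329376220703125), 13.240518569946289)
jaw_push 0.86 [183.2, 231.2, 40.3, 18.5] ((183.4529266357422, 231.71176147460938), (37.63743209838867, 10.304195404052734), 12.52880859375)
jaw_push 0.16 [223.6, 198.0, 16.9, 76.4] ((224.7862548828125, 198.4721221923828), (9.700438499450684, 78.16397857666016), 7.4314093589782715)
nest_a 0.81 [352.9, 211.7, 48.5, 42.3] ((351.77691650390625, 211.2154083251953), (41.5516357421875, 44.40443420410156), 82.87498474121094)
nest_a 0.76 [273.1, 226.1, 43.3, 40.0] ((273.0, 226.0), (40.0, 42.0), 90.0)
```

View pics/crop.png

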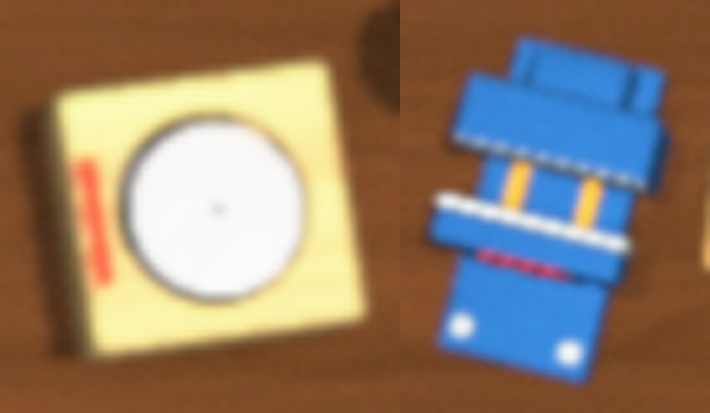

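Crop: the nest +x axis points at about 98°, and the disc is centred in its pocket. The vise is turned about -13.7°; its fixed jaw's upper edge runs (452,137)-(645,187) in the crop, the sliding jaw strip (440,200)-(630,245), and the brass bars are at (516,186) and (590,203).

```bash
python3 - <<'E'
from h import *
f=lambda u,v:np.array([158+(u-400)/310*60-.4,185+v/413*80-.4])
g=lambda u,v,z:at("top",f(u,v),z)[:2]
F=[g(454,138,.07),g(647,187,.07)];S=[g(437,200,.07),g(630,246,.07)];B=[g(516,186,.027),g(590,203,.027)]
pl=[g(478,254,.07),g(566,275,.07)]
for n,q in(("F",F),("S",S),("bars",B),("plate",pl)):
    d=q[0]-q[1];print(n,q,(q[0]+q[1])/2,np.linalg.norm(d),np.degrees(np.arctan2(d[1],d[0]))-90)
E
```

```text
F [array([0.56985259, 0.29832272]), array([0.5431094 , 0.18607702])] [0.556481   0.24219987] 0.1153875831417798 -13.401204379249691
S [array([0.5339179 , 0.30684455]), array([0.50922759, 0.19492138])] [0.52157274 0.25088296] 0.11461417077260545 -12.440235083355006
bars [array([0.54743066, 0.26831788]), array([0.53800093, 0.2241587 ])] [0.54271579 0.24623829] 0.04515476749773003 -12.053877558717787
plate [array([0.50331913, 0.28200971]), array([0.49214897, 0.23106684])] [0.49773405 0.25653828] 0.05215312582036119 -12.367421704154197
```

```bash
python3 -m handwheel '{"jaw":[0,0,0,0,0],"xyz":[[0.06,0.07,0],[0.12,0.14,0],[0.18,0.21,0],[0.24,0.28,0],[0.3,0.35,0]],"spin":[0,0,0,0,0]}'
```

```text
time: 1.78
eef_pos: [0.3762, -0.4657, 0.2316]
eef_rot: [0.0, 0.993, 0.119, 0.0]
ft_force: [1.4, 0.4, 0.6]
finger_gap: -0.0002
grip_force: 0.0
```

```bash
python3 -m handwheel '{"jaw":[0,0,0,0,0],"xyz":[[0.05,0.06,0],[0.1,0.12,0],[0.14,0.18,0],[0.19,0.23,0],[0.19,0.23,0]],"spin":[0.18,0.36,0.54,0.72,0.9]}'
```

```text
time: 2.4
eef_pos: [0.5668, -0.2344, 0.2318]
eef_rot: [0.0, 0.84, 0.543, 0.001]
ft_force: [-0.9, -0.6, -0.8]
finger_gap: -0.0
grip_force: 0.0
```

```bash
python3 -m handwheel '{"jaw":[0,0,0,0,0],"xyz":[[0,0,-0.03],[0,0,-0.05],[0,0,-0.08],[0,0,-0.1],[0,0,-0.1]],"spin":[0.18,0.36,0.57,0.57,0.57]}'; python3 -c "
from plant import sense;s=sense();print(s['eef_pos'],s['eef_rot'],s['joints'])"
```

```text
time: 3.02
eef_pos: [0.5637, -0.2371, 0.1298]
eef_rot: [-0.002, 0.658, 0.753, -0.001]
ft_force: [-0.0, 0.9, 0.1]
finger_gap: -0.0
grip_force: 0.0
[ 0.56365201 -0.23711812  0.1298176 ] [-1.51038647e-03  6.57631453e-01  7.53337966e-01 -7.06659702e-04] [ 0.56825954  0.59978494 -0.34648621  1.93200488  0.31551214  0.66585251
  0.1621449 ]
```

```bash
python3 -m handwheel '{"jaw":[0,0,0,0,0],"xyz":[[0.0125,0.006,-0.03],[0.0125,0.006,-0.06],[0.0125,0.006,-0.07],[0.0125,0.006,-0.07],[0.0125,0.006,-0.07]],"spin":[0,0,0,0,0]}'; python3 - <<'E'
from h import *
im=snap("top","t1");a=cv2.resize(im[180:242,322:382],(380,393),interpolation=3)
im=snap("scene","s1");b=cv2.resize(im[150:220,145:215],(393,393),interpolation=3)
cv2.imwrite("pics/t1c.png",np.hstack([a,b])[:,:,::-1])
E
```

```text
time: 3.65
eef_pos: [0.5783, -0.2316, 0.0627]
eef_rot: [0.001, 0.657, 0.754, 0.0]
ft_force: [0.3, 0.0, -0.2]
finger_gap: -0.0
grip_force: 0.0
```

View pics/t1c.png

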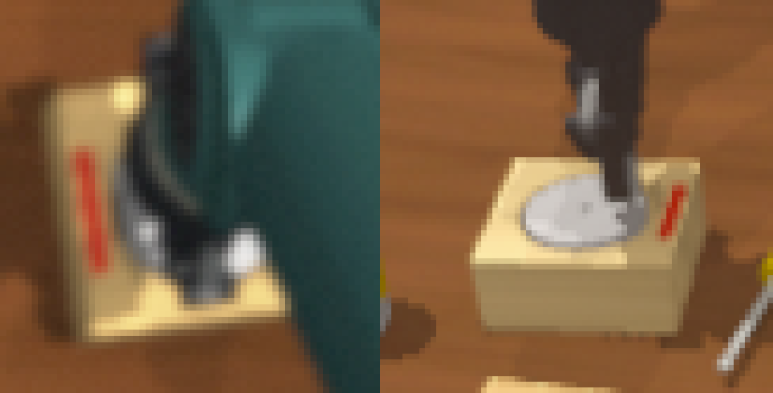

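The scene crop shows the closed fingertips just above the disc's +x half, at (620,195), clear of the pocket wall. Pressing now.

```bash
python3 -m handwheel '{"jaw":[0,0,0,0,0],"xyz":[[0,0,-0.007],[0,0,-0.012],[0,0,-0.017],[0,0,-0.022],[0,0,-0.027]],"spin":[0,0,0,0,0]}'
```

```text
time: 4.38
eef_pos: [0.5781, -0.2266, 0.0358]
eef_rot: [-0.001, 0.656, 0.755, 0.002]
ft_force: [-5.0, 11.2, 22.9]
finger_gap: 0.0001
grip_force: 11.5
```

```bash
python3 -m handwheel '{"jaw":[0,0,0],"xyz":[[0,0,-0.003],[0,0,-0.006],[0,0,-0.006]],"spin":[0,0,0]}'; python3 - <<'E'
from h import *
im=snap("scene","s2");b=cv2.resize(im[150:220,145:215],(393,393),interpolation=3)
cv2.imwrite("pics/s2c.png",b[:,:,::-1])
E
```

```text
time: 4.75
eef_pos: [0.579, -0.2233, 0.0312]
eef_rot: [-0.002, 0.655, 0.756, 0.003]
ft_force: [-5.4, 13.2, 23.3]
finger_gap: 0.0001
grip_force: 12.5
```

View pics/s2c.png

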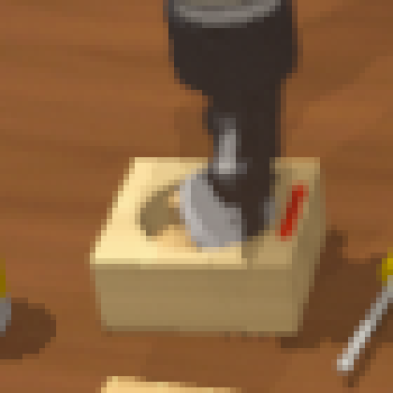

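The disc is steeply tipped, and its upper edge stands at about (205,190) in the crop. Now withdraw and turn for the pinch.

```bash
python3 -m handwheel '{"jaw":[0,0,0.6,0.6,0.6],"xyz":[[0,0,0.05],[0,0,0.1],[0,0,0.12],[0,0,0.12],[0,0,0.12]],"spin":[0,0,-0.18,-0.36,-0.54]}'; python3 -m handwheel '{"jaw":[0.6,0.6,0.6,0.6,0.6],"xyz":[[0,-0.05,0.08],[0,-0.08,0.08],[0,-0.08,0.08],[0,-0.08,0.08],[0,-0.08,0.08]],"spin":[-0.18,-0.36,-0.54,-0.72,-0.9]}'; python3 - <<'E'
from h import *
im=snap("top","t3");a=cv2.resize(im[180:242,322:382],(380,393),interpolation=3)
im=snap("scene","s3");b=cv2.resize(im[150:220,145:215],(393,393),interpolation=3)
cv2.imwrite("pics/t3c.png",np.hstack([a,b])[:,:,::-1])
s=sense();print(s["eef_pos"],s["eef_rot"],s["finger_gap"])
E
```

```text
time: 5.42
eef_pos: [0.5773, -0.232, 0.1486]
eef_rot: [0.001, 0.836, 0.549, -0.0]
ft_force: [0.3, -0.4, 0.4]
finger_gap: 0.051
grip_force: 0.0
time: 6.05
eef_pos: [0.5769, -0.3119, 0.228]
eef_rot: [0.0, 0.991, 0.131, -0.0]
ft_force: [-0.7, 0.1, -0.1]
finger_gap: 0.051
grip_force: 0.0
[ 0.57704277 -0.31153061  0.22789404] [ 3.93424398e-04  9.90985062e-01  1.33970573e-01 -5.80993874e-04] 0.05108000612461096
```

View pics/t3c.png

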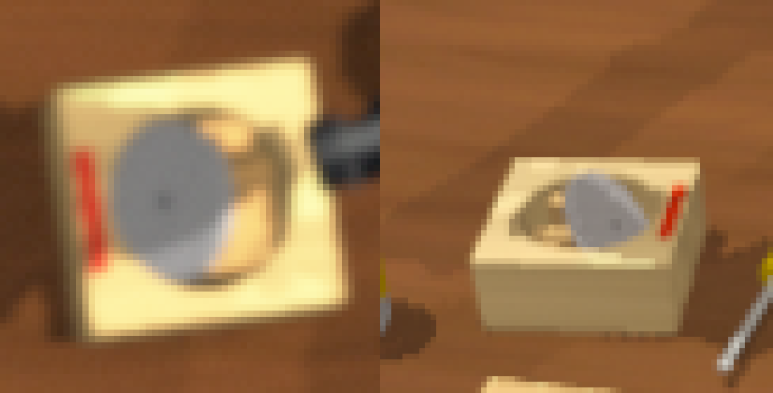

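The disc is tipped. Its upper rim is near (235,205) and its centre mark at (163,203) in the top crop; the scene crop agrees.

```bash
python3 - <<'E'
from h import *
f=lambda u,v:np.array([322+u/380*60-.4,180+v/393*62-.4])
C=at("top",f(163,203),.045);T=at("top",f(235,203),.072);print(C,T)
c=np.array([.5795,-.2557]);d=np.array([-.139,.99])
for p in(C,T):print((p[:2]-c)@d,(p[:2]-c)@np.array([-d[1],d[0]]))
print(c-.003*d-sense()["eef_pos"][:2])
E
```

```text
[ 0.57788528 -0.23807026  0.045     ] [ 0.57454305 -0.26751824  0.072     ]
0.017677888561523476 -0.000851961166933467
-0.01101104500853441 0.006550117223798222
[0.00287423 0.05286061]
```

```bash
python3 -m handwheel '{"jaw":[0.6,0.6,0.6,0.6,0.6],"xyz":[[0.002,0.055,0],[0.002,0.055,-0.05],[0.002,0.055,-0.1],[0.002,0.055,-0.15],[0.002,0.055,-0.155]],"spin":[-0.13,-0.13,-0.13,-0.13,-0.13]}';python3 -m handwheel '{"jaw":[0.6,0.6],"xyz":[[0,0,-0.01],[0,0,-0.018]],"spin":[0,0]}'
```

```text
time: 6.78
eef_pos: [0.5763, -0.2551, 0.0697]
eef_rot: [-0.002, 0.997, 0.071, -0.004]
ft_force: [0.2, -0.7, 0.9]
finger_gap: 0.0515
grip_force: 0.0
time: 7.02
eef_pos: [0.5809, -0.2569, 0.0567]
eef_rot: [0.001, 0.998, 0.07, 0.002]
ft_force: [0.1, 0.4, 1.1]
finger_gap: 0.0512
grip_force: 0.0
```

```bash
python3 -m handwheel '{"jaw":[0.1,0,0,0,0],"xyz":[[0,0,0],[0,0,0],[0,0,0],[0,0,0],[0,0,0]],"spin":[0,0,0,0,0]}'
```

```text
time: 7.65
eef_pos: [0.5798, -0.2548, 0.0577]
eef_rot: [-0.001, 0.998, 0.069, 0.0]
ft_force: [-2.3, 2.5, 11.6]
finger_gap: 0.0138
grip_force: 55.1
```

```bash
python3 -m handwheel '{"jaw":[0,0,0,0,0],"xyz":[[0,0,0.005],[0,0,0.012],[0,0,0.025],[0,0,0.045],[0,0,0.07]],"spin":[0,0,0,0,0]}';python3 -m handwheel '{"jaw":[0,0,0,0],"xyz":[[0,0,0.05],[0,0,0.1],[0,0,0.11],[0,0,0.11]],"spin":[0,0,0,0]}'; python3 - <<'E'
from h import *
im=snap("top","t4");a=cv2.resize(im[160:232,322:392],(380,393),interpolation=3)
im=snap("scene","s4");b=cv2.resize(im[80:210,130:230],(300,393),interpolation=3)
cv2.imwrite("pics/t4c.png",np.hstack([a,b])[:,:,::-1])
s=sense();print(s["eef_pos"],s["eef_rot"],s["finger_gap"])
E
```

```text
time: 8.28
eef_pos: [0.5787, -0.2541, 0.1253]
eef_rot: [-0.001, 0.998, 0.07, -0.001]
ft_force: [1.0, -0.9, -1.6]
finger_gap: 0.0065
grip_force: 58.9
time: 8.78
eef_pos: [0.5792, -0.2561, 0.2358]
eef_rot: [0.0, 0.998, 0.069, 0.0]
ft_force: [-0.3, -0.4, -2.3]
finger_gap: 0.0063
grip_force: 58.8
[ 0.57795884 -0.25550594  0.23350409] [-7.73195781e-04  9.97583831e-01  6.94490074e-02 -1.65430508e-03] 0.0062982114117219445
```

View pics/t4c.png

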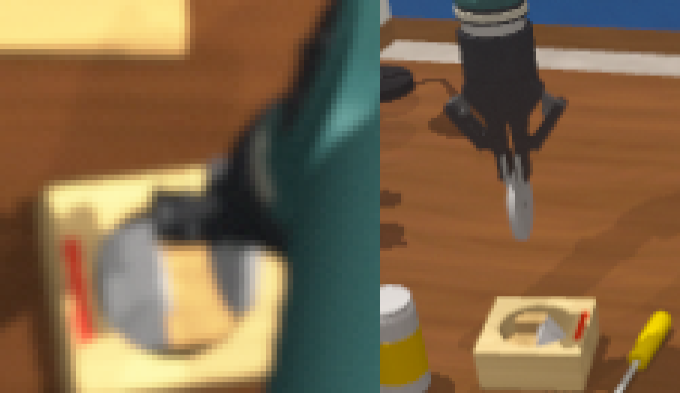

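The disc hangs nearly vertical in the fingers, at about (518,200) in the crop. Moving to above the vise.

```bash
python3 -m handwheel '{"jaw":[0,0,0,0,0],"xyz":[[0,0.055,0],[-0.01,0.11,0],[-0.01,0.165,0],[-0.02,0.22,0],[-0.02,0.275,0]],"spin":[0.15,0.3,0.45,0.6,0.75]}'; python3 -m handwheel '{"jaw":[0,0,0,0,0],"xyz":[[0,0.055,0],[-0.01,0.11,0],[-0.01,0.165,0],[-0.018,0.225,0],[-0.018,0.225,0]],"spin":[0.15,0.3,0.45,0.45,0.45]}';  python3 -m handwheel '{"jaw":[0,0],"xyz":[[0,0,0],[0,0,0]],"spin":[0,0]}'; python3 - <<'E'
from h import *
im=snap("scene","s5")
s=sense();print(s["eef_pos"],s["eef_rot"],s["finger_gap"])
p=s["eef_pos"]
print("tcp px",proj("scene",np.array(p)))
for d in trace("scene","silver_disc")[:2]:
    m=d["region"];print(d["score"],d["box"],m.sum())
b=cv2.resize(im[90:220,270:380],(600,709)[:2],interpolation=3)[:590]
cv2.imwrite("pics/s5c.png",cv2.resize(im[100:220,270:390],(590,590),interpolation=3)[:,:,::-1])
E
```

```text
time: 9.5
eef_pos: [0.5569, 0.0202, 0.2331]
eef_rot: [-0.001, 0.902, 0.432, -0.002]
ft_force: [1.9, -0.4, -1.0]
finger_gap: 0.0064
grip_force: 58.8
time: 10.12
eef_pos: [0.5382, 0.2513, 0.2337]
eef_rot: [-0.003, 0.781, 0.625, -0.0]
ft_force: [-1.8, -0.5, -1.3]
finger_gap: 0.0063
grip_force: 58.8
time: 10.38
eef_pos: [0.5414, 0.2414, 0.2341]
eef_rot: [0.0, 0.785, 0.619, -0.001]
ft_force: [0.8, -0.1, -2.0]
finger_gap: 0.0063
grip_force: 58.8
[0.5415282  0.24147032 0.23446825] [ 2.78745774e-04  7.85141484e-01  6.19315474e-01 -1.05650889e-03] 0.006219089846851759
tcp px [329.73311721 146.25674544]
0.58 [331.5, 153.9, 22.4, 21.1] 381
```

View pics/s5c.png

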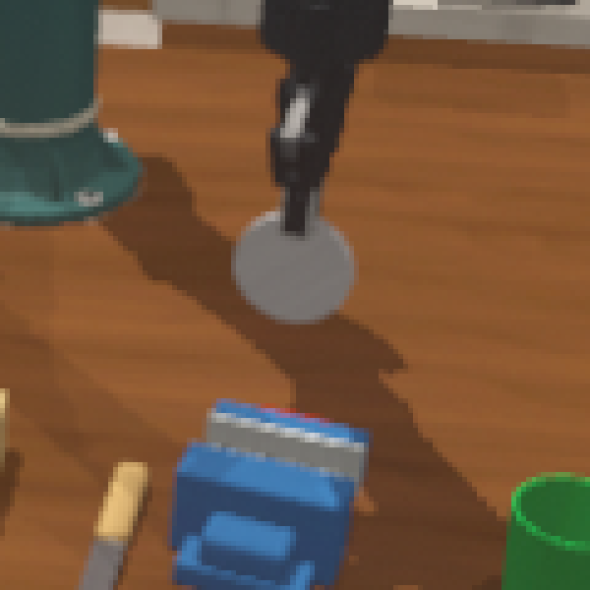

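The disc is upright and its centre (294,266) is in line with the fingers. The vise gap shows below it: sliding-face top edge (210,408)-(366,445), fixed-jaw edge (207,440)-(362,478). The next script works out the disc offset and cross-checks the seat.

```bash
python3 - <<'E'
from h import *
f=lambda u,v:np.array([270+u/590*120-.4,100+v/590*120-.4])
p=np.array(sense()["eef_pos"]);a=np.radians(-13.3);n=np.array([np.cos(a),np.sin(a),0]);e=np.array([-n[1],n[0],0])
for nm,q in(("c",(294,266)),("bot",(297,323)),("top",(294,209)),("L",(233,262)),("R",(356,268)),("tip",(295,236))):
    o,d=ray("scene",f(*q));X=o+d*((p-o)@n)/(d@n);print(nm,((X-p)@e).round(4),(X-p)[2].round(4))
for nm,l,r in(("slide",(210,408),(366,445)),("fixed",(207,441),(362,478))):
    L=at("scene",f(*l),.07)[:2];R=at("scene",f(*r),.07)[:2];D=R-L;print(nm,L,R,(L+R)/2,np.linalg.norm(D),np.degrees(np.arctan2(D[1],D[0]))-90)
E
```

```text
c 0.0016 -0.0263
bot 0.0081 -0.0672
top -0.0029 0.0137
L -0.0383 -0.0318
R 0.0408 -0.0193
tip -0.0002 -0.0049
slide [0.50424278 0.19917801] [0.53285044 0.30721927] [0.51854661 0.25319864] 0.11176453585251069 -14.83069539228282
fixed [0.54642491 0.19917705] [0.57315466 0.30372136] [0.55978979 0.25144921] 0.10790732689945821 -14.342055856214913
```

```bash
python3 -m handwheel '{"jaw":[0,0,0,0,0],"xyz":[[-0.001,0.006,-0.03],[-0.001,0.006,-0.06],[-0.001,0.006,-0.09],[-0.001,0.006,-0.11],[-0.001,0.006,-0.125]],"spin":[0,0,0,0,0]}'; python3 -m handwheel '{"jaw":[0,0,0],"xyz":[[0,0,-0.008],[0,0,-0.014],[0,0,-0.014]],"spin":[0,0,0]}'; python3 - <<'E'
from h import *
i1=snap("scene","s6");i2=snap("top","t6");s=sense();print(s["eef_pos"],s["ft_force"])
print([ (d["score"],d["box"]) for d in trace("scene","silver_disc")[:1]])
cv2.imwrite("pics/s6c.png",np.hstack([cv2.resize(i1[140:220,285:365],(400,400),interpolation=3),cv2.resize(i2[185:265,150:230],(400,400),interpolation=3)])[:,:,::-1])
E
```

```text
time: 11.1
eef_pos: [0.5406, 0.2486, 0.1094]
eef_rot: [0.0, 0.785, 0.62, -0.0]
ft_force: [0.0, -0.3, -1.1]
finger_gap: 0.0061
grip_force: 58.8
time: 11.48
eef_pos: [0.5405, 0.2499, 0.0964]
eef_rot: [0.0, 0.784, 0.621, 0.0]
ft_force: [0.0, -0.1, -1.7]
finger_gap: 0.0062
grip_force: 58.8
[0.54072811 0.25007346 0.0968277 ] [ 0.89764048  0.60774424 -1.50500514]
[(0.7, [326.7, 186.5, 19.2, 14.4])]
```

View pics/s6c.png

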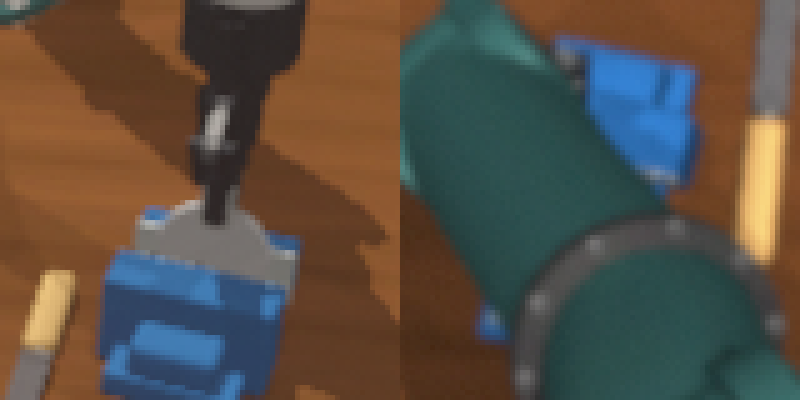

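The disc is in the gap: its middle at column 217 matches the middle of the chrome jaw (137 to 298). Lowering to contact.

```bash
python3 -m handwheel '{"jaw":[0,0,0,0],"xyz":[[0,0,-0.003],[0,0,-0.005],[0,0,-0.007],[0,0,-0.007]],"spin":[0,0,0,0]}'; python3 -c "
from plant import sense;s=sense();print(s['eef_pos'],s['ft_force'])"
```

```text
time: 12.12
eef_pos: [0.5402, 0.2498, 0.0891]
eef_rot: [-0.0, 0.784, 0.621, -0.0]
ft_force: [-0.2, -0.3, -1.8]
finger_gap: 0.0062
grip_force: 58.8
[0.54020012 0.24975026 0.08906805] [-0.16797175 -0.3208975  -1.78262894]
```

```bash
python3 -m handwheel '{"jaw":[0,0,0],"xyz":[[0,0,-0.002],[0,0,-0.004],[0,0,-0.004]],"spin":[0,0,0]}'
```

```text
time: 12.5
eef_pos: [0.5411, 0.2499, 0.0872]
eef_rot: [0.001, 0.784, 0.62, 0.001]
ft_force: [-1.4, -1.8, 11.5]
finger_gap: 0.006
grip_force: 61.0
```

```bash
python3 -m handwheel '{"jaw":[0.4,0.4,0.4,0.4,0.4],"xyz":[[0,0,0.002],[0,0,0.002],[0,0,0.002],[0,0,0.04],[0,0,0.09]],"spin":[0,0,0,0,0]}';  python3 -m handwheel '{"jaw":[0,0,0,0,0],"xyz":[[-0.05,0.012,0.0],[-0.1,0.023,0],[-0.1,0.023,0],[-0.1,0.023,0],[-0.1,0.023,0]],"spin":[0,0,0,0,0]}'; python3 - <<'E'
from h import *
i1=snap("scene","s7");i2=snap("top","t7");s=sense();print(s["eef_pos"],s["eef_rot"],s["finger_gap"])
print([ (d["score"],d["position"],at("top",d["position"],.055)) for d in spot_point("top","jaw_push")[:1]])
cv2.imwrite("pics/s7c.png",np.hstack([cv2.resize(i1[140:220,285:365],(400,400),interpolation=3),cv2.resize(i2[185:265,150:230],(400,400),interpolation=3)])[:,:,::-1])
E
```

```text
time: 13.12
eef_pos: [0.5393, 0.2492, 0.1747]
eef_rot: [-0.0, 0.784, 0.621, -0.002]
ft_force: [1.0, 0.6, -0.1]
finger_gap: 0.0345
grip_force: 0.0
time: 13.75
eef_pos: [0.4419, 0.2726, 0.1752]
eef_rot: [0.0, 0.785, 0.62, 0.0]
ft_force: [-0.2, 0.2, 0.5]
finger_gap: 0.0002
grip_force: 0.0
[0.44162587 0.27251536 0.17515066] [9.15288977e-05 7.84764449e-01 6.19794090e-01 1.91560396e-04] -0.00017829754678438774
[(0.52, [184.6, 234.6], array([0.50277658, 0.2488064 , 0.055     ]))]
```

View pics/s7c.png

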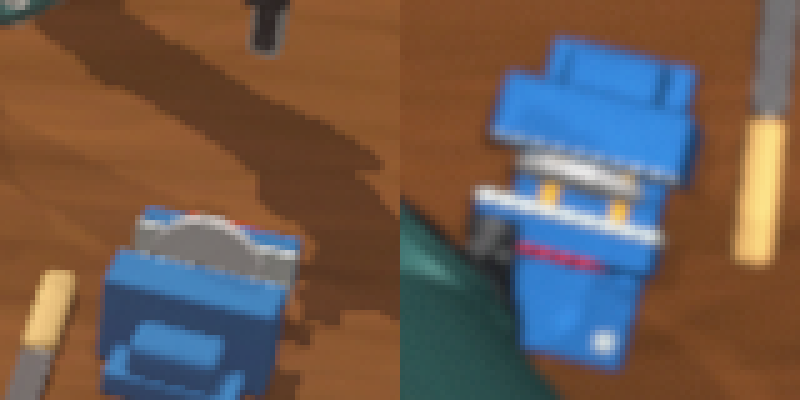

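The disc stands in the gap near the fixed jaw, and the jaws are still open. Lowering behind the red plate, which is at (560,255) in the right crop.

```bash
python3 -m handwheel '{"jaw":[0,0,0,0,0],"xyz":[[0,0,-0.04],[0,0,-0.08],[0,0,-0.12],[0,-0.002,-0.122],[0.01,-0.004,-0.122]],"spin":[0,0,0,0,0]}'; python3 -m handwheel '{"jaw":[0,0,0,0,0],"xyz":[[0.008,-0.002,0],[0.016,-0.004,0],[0.024,-0.006,0],[0.032,-0.008,0],[0.037,-0.009,0]],"spin":[0,0,0,0,0]}'
```

```text
time: 14.52
eef_pos: [0.4505, 0.2689, 0.0538]
eef_rot: [-0.0, 0.784, 0.621, -0.0]
ft_force: [-0.6, 0.0, 0.1]
finger_gap: 0.0002
grip_force: 0.0
time: 15.15
eef_pos: [0.4862, 0.2599, 0.0533]
eef_rot: [-0.001, 0.784, 0.621, -0.001]
ft_force: [-4.7, 2.7, 4.8]
finger_gap: 0.0001
grip_force: 2.3
```

```bash
python3 -m handwheel '{"jaw":[0,0,0,0,0],"xyz":[[0.004,-0.001,0],[0.008,-0.002,0],[0.012,-0.003,0],[0.015,-0.004,0],[0.015,-0.004,0]],"spin":[0,0,0,0,0]}'
```

```text
time: 15.78
eef_pos: [0.5024, 0.2561, 0.0532]
eef_rot: [-0.0, 0.784, 0.621, 0.0]
ft_force: [-4.1, 2.1, 2.9]
finger_gap: 0.0001
grip_force: 2.1
```

```bash
python3 -m handwheel '{"jaw":[0,0,0,0,0],"xyz":[[0.002,-0.0005,0],[0.004,-0.001,0],[0.006,-0.0015,0],[0.008,-0.002,0],[0.008,-0.002,0]],"spin":[0,0,0,0,0]}'
```

```text
time: 16.4
eef_pos: [0.5067, 0.255, 0.0532]
eef_rot: [-0.001, 0.783, 0.621, -0.002]
ft_force: [-10.9, 3.5, 6.9]
finger_gap: 0.0001
grip_force: 5.4
```

```bash
python3 -m handwheel '{"jaw":[0,0,0,0],"xyz":[[0.003,-0.001,0],[0.006,-0.0015,0],[0.006,-0.0015,0],[0.006,-0.0015,0]],"spin":[0,0,0,0]}'
```

```text
time: 16.9
eef_pos: [0.5068, 0.2549, 0.0531]
eef_rot: [-0.004, 0.783, 0.623, -0.006]
ft_force: [-20.4, 5.7, 15.1]
finger_gap: -0.0002
grip_force: 10.5
```

Firmly stalled, so the jaw is shut. Back off, rise and check.

```bash
python3 -m handwheel '{"jaw":[0,0,0,0,0],"xyz":[[-0.02,0.005,0],[-0.05,0.012,0],[-0.06,0.014,0.04],[-0.06,0.014,0.1],[-0.07,0.014,0.13]],"spin":[0,0,0,0,0]}'; python3 -m handwheel '{"jaw":[0,0,0,0],"xyz":[[0,-0.05,0.03],[0,-0.1,0.06],[0,-0.15,0.06],[0,-0.15,0.06]],"spin":[0,0,0,0]}'; python3 - <<'E'
from h import *
i1=snap("scene","s8");i2=snap("top","t8");s=sense();print(s["eef_pos"],s["ft_force"],s["time"])
cv2.imwrite("pics/s8c.png",np.hstack([cv2.resize(i1[140:220,285:365],(400,400),interpolation=3),cv2.resize(i2[185:265,150:230],(400,400),interpolation=3)])[:,:,::-1])
E
```

```text
time: 17.52
eef_pos: [0.4501, 0.2669, 0.1864]
eef_rot: [0.001, 0.785, 0.62, 0.004]
ft_force: [0.3, -0.2, -0.1]
finger_gap: 0.0002
grip_force: 0.0
time: 18.02
eef_pos: [0.4478, 0.1105, 0.2437]
eef_rot: [0.002, 0.787, 0.617, 0.0]
ft_force: [-0.4, 2.1, -1.4]
finger_gap: -0.0001
grip_force: 0.0
[0.44767934 0.11531752 0.24362036] [ 0.68873068 -0.14283685 -0.80972952] 18.125
```

View pics/s8c.png

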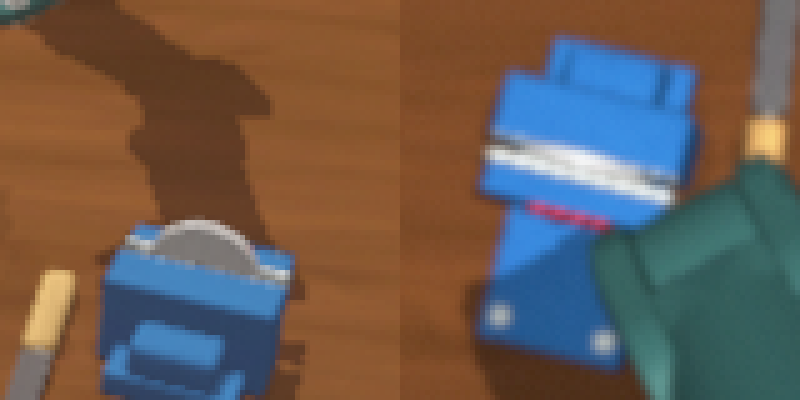

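The jaws are shut on the upright disc, with only a thin gap left, and the arm is clear.

```bash
python3 -c "
from plant import finish_job;print(finish_job())"
```

```text
the job is handed in; nothing more can be done
None
```

I handed the job in at about 18 s on the robot's clock: the last pictures show the silver disc upright on the cradle with both vise jaws shut on it and the arm clear, but no verdict came back and I didn't measure the final jaw travel or re-check the copper disc and tools.

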